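Stand the pastry brush in the jug

TASK

Take the pastry brush out of its white stand and lower it, bristles down, to the bottom of the steel jug, so that its wooden handle ends up leaning on the rim directly opposite the jug's own handle. Leave the jug standing about where it is, do not let the brush drop in from above, and do not disturb the clear tumbler.

Things in the scene. Friction and masses are not known exactly. Their poses are not given: they have to be found in the camera images.
- brush_center (a point): Centre of the loose flat pastry brush (196 mm long, 50 g), 98 mm from either end. Axes: y from bristles to handle end, x across the width, z through the thickness. It starts upright, bristles down, wooden handle up, in the slot of a fixed white plastic block 100x80 mm, 56 mm tall (slot 43x29 mm, 50 mm deep, floor 6 mm above the table). It is heavier towards the bristles.
- brush_handle_end (a point): Free end of the brush's wooden handle, 98 mm from brush_center along +y; same axes. The brush from the bottom up: bristle block 36 mm wide (x), 23 mm thick (z), 45 mm long; ferrule 34x17 mm, 24 mm long; then the handle, at most 20 mm wide (x) and 16 mm thick (z), from 66 mm above the bristle end to the top.
- jug: Round open steel jug, loose, 0.6 kg: 105 mm tall, 90 mm outside diameter at the rim, wall 3 mm (inside 81 mm wide, 84 at the rim), inner floor 5 mm above the table. One D-shaped handle sticks out to 78 mm from the axis. Origin: centre of the underside; z up; y points from the axis to the jug's own handle, so the rim opposite the handle is at -y.
- tumbler: Empty clear plastic tumbler, 66 mm wide, 99 mm tall, no handle, standing beyond the work; a bystander. Origin: centre of the underside, z up.
There are look-alikes about, which are no part of the job. Leave any yellow look-alike of the part that bears brush_center alone.

How it is judged:
By the outcome, as a careful person would: the job done as asked, in the order asked, and still so for the second after the job is handed in, with the robot touching nothing.
It also fails if it takes over 38 s, if anything falls off the work surface, if the arm or the gripper's body presses on something with over 40 N, if the wrist force passes 120 N, or if a joint passes its speed limit or range.

ROBOT

A 6-joint arm with a two-finger parallel gripper is mounted at the origin on a cart in front of the work surface, level with it; the furniture and walls round the work are solid. World frame = base frame: x ahead of the robot, y to its left, z up, the work surface at z = 0. Lengths are in mm, angles in degrees, forces in N, time in s.
With the tool pointing down it reaches from about 275 to 850 mm from the base axis. Payload 5.2 kg.
Tool frame: the origin (TCP) lies on the centre line of the jaws, within the pads' length; the fingertips stand 8 mm ahead of it and the grasp point (between the pads) lies 11 mm behind it; z points along the fingers, y is the line along which they close (so a half turn about z gives the same grasp; the last joint's range is limited). The gripper opens to 85 mm and grips with 20 to 120 N. Pads are 22 mm wide; open, the fingers measure 114 mm over their backs; the gripper's body (76 mm by 85 mm) begins 54 mm behind the grasp point. The pads swing forward as they close: fully open they stand 13 mm farther back than shut.
Start: joints at [57.078, 14.817, 87.949, -0, 77.235, -11.62], TCP at [199.79, 512.434, 239.31] pointing down, gripper open.
Joint ranges: [-179.93, 179.93], [-52.35, 119.4], [10.71, 147.94], [-69.91, 249.91], [12.55, 155.21], [-178.61, 178.61]. Speed limits (degrees/s): [147.25, 147.25, 180, 180, 180, 180].

INTERFACE

Orientations are given as a 3x3 rotation matrix whose columns are the frame's x, y, z axes.
In Python, from rig import observe, get_image, hand_in, masks_of, spot_point gives the robot as it stands.
- The arm moves only by the tool play_rows, never from a script. Its arguments are lists of equal length, an entry for each row: "travel": the shift along the tool's x, y, z in m, a list of three; "turn": the turn, a rotation vector about the tool's x, y, z in degrees, a list of three; "grip": the opening, from -1 (shut) to 1 (fully open). In form: {"travel": [[x, y, z], ...], "turn": [[ax, ay, az], ...], "grip": [grip, ...]}. A call has 1 to 10 rows; each row shifts and turns the commanded pose from where the row before left it, along the tool's axes as they then stand; what a row does not reach is not made up. A row lasts 1/8 s, in which the tool goes at most 62.5 mm and 10.7 degrees, less where a joint would pass 70% of its speed; a pose out of reach is approached as far as the arm can. A call with a gripper value outside its range is refused whole. The fingers move at their own pace and stop on an object; the grip force is fixed at half the most. Time passes only in rows, so rows that do not move let the fingers close. It gives the time, the measured TCP pose, the force, the opening and the grip force at its end, in the units of the state.
- observe(): the state, without advancing time (a new reading comes with each control period).
- get_image(name): name is "scene" or "top" or "wrist"; returns a dict with "img" (384x512x3 uint8, red, green, blue), "K" (3x3 intrinsics, pixels), "k1" (the pictures are not rectified: a ray, as slopes to the right and down, at radius r is drawn at 1 + k1 r^2 times it, then the intrinsics apply), "pose" (4x4, takes a point from camera to world coordinates). Camera axes: x right, y up, looking along -z (the intrinsics and any distortion apply to the point x, -y, -z); pixel columns grow to the right and rows downward; lengths in mm; the calibration is good to about 2 mm. A picture is of the moment at which its call begins. There is no depth.
- hand_in(): hands the job in; it is judged then, once.
Trained networks look in the newest picture that a camera, given by its name, has taken for a name from the list of things; names that differ only in an ending like _2 or _b are one class to them, and where a whole thing is asked for, a point or a joint stands for the part that bears it (a point fixed in the world has none). Each returns a list of dicts, best first, with "conf" (0 to 1); they miss things now and then, are a little off and sometimes report something else, mostly with a low value. They report only what shows in the picture. A call takes as long as a camera call. They do not tell look-alikes from the thing itself.
- masks_of(camera, name): "pixels" (384x512 bool, what is visible of it) and "at" ([column, row] in pixels, amid what is visible of it).
- spot_point(camera, name): "at" ([column, row] in pixels: a listed point, or the origin of a listed thing).
The state is a dict: "time_s": time; "joint_pos": joint angles; "joint_velocities": joint speeds; "joint_efforts": joint torques, N m; "tool_pos": TCP position; "eef_rot": TCP orientation; "ft_force": force on the tool from outside, world axes, zero at the start; "moment": the same for the moment, N m; "opening": finger opening in mm; "gripper_force": force on a finger pad.
Only numpy, scipy, OpenCV 4.12 (cv2) and the standard library are available. Lean on these libraries where they do the work, as an engineer would, in place of code of your own. Each camera call takes 0.05 s, during which the arm holds its last target. There are 200 camera calls.

## Working session

There is one attempt and no reset: what is moved stays moved. The work goes in short steps, Python scripts to look and compute and a tool call to move; the robot and the scene stay as the last step left them, time stands still between calls to the robot, and variables do not carry over. Pictures are saved under pics/ and viewed, at most 10 in all, crops included, and the job is handed in when it is done.

Besides the shell and the picture viewer there is one more tool, called after ">>>" as a command line: name --argument value ..., lists and objects as JSON in quotes. play_rows: Moves the arm, as the interface text tells. Its arguments: {"type":"object","properties":{"travel":{"type":"array","items":{"type":"array","items":{"type":"number"}}},"turn":{"type":"array","items":{"type":"array","items":{"type":"number"}}},"grip":{"type":"array","items":{"type":"number"}}},"required":["travel","turn","grip"]}

```bash
mkdir -p pics; cat > h.py <<'E'
import numpy as np, cv2
from rig import observe,get_image,hand_in,masks_of,spot_point
def ray(im,uv):
    K=im["K"]; xd=np.array([(uv[0]-K[0,2])/K[0,0],(uv[1]-K[1,2])/K[1,1]]); x=xd.copy()
    for _ in range(30): x=xd/(1+im["k1"]*(x@x))
    P=np.array(im["pose"]); d=P[:3,:3]@np.array([x[0],-x[1],-1]); return P[:3,3],d/np.linalg.norm(d)
def atz(im,uv,z):
    o,d=ray(im,uv); return o+d*(z-o[2])/d[2]
def proj(im,p):
    P=np.array(im["pose"]); c=P[:3,:3].T@(np.array(p,float)-P[:3,3]); x=np.array([c[0],-c[1]])/-c[2]
    x=x*(1+im["k1"]*(x@x)); K=im["K"]; return np.array([K[0,0]*x[0]+K[0,2],K[1,1]*x[1]+K[1,2]])
def tri(rs):
    A=np.zeros((3,3));b=np.zeros(3)
    for o,d in rs:
        M=np.eye(3)-np.outer(d,d);A+=M;b+=M@o
    p=np.linalg.solve(A,b); return p,[float(np.linalg.norm((np.eye(3)-np.outer(d,d))@(p-o))) for o,d in rs]
def save(name,img): cv2.imwrite(name,cv2.cvtColor(img,cv2.COLOR_RGB2BGR))
E
python3 - <<'E'
from h import *
np.set_printoptions(precision=1,suppress=True)
ims={}
for c in ["scene","top","wrist"]:
    ims[c]=get_image(c)
    print(c,ims[c]["pose"][:3,3], -ims[c]["pose"][:3,2])
    for n in ["brush_center","brush_handle_end","jug","tumbler"]:
        print(c,n,[(np.round(s["at"],1).tolist(),round(s["conf"],2)) for s in spot_point(c,n)],'M',[(np.round(s["at"],0).tolist(),round(s["conf"],2),int(s["pixels"].sum())) for s in masks_of(c,n)])
a=np.hstack([ims["scene"]["img"],ims["top"]["img"]])
save("pics/a.png",cv2.resize(ims["scene"]["img"],(768,576)));save("pics/b.png",cv2.resize(ims["top"]["img"],(768,576)))
E
```

```text
scene [ 175.1 -688.7  871. ] [ 0.4  0.6 -0.7]
scene brush_center [([178.1, 161.7], 0.86), ([211.0, 181.6], 0.82)] M [([209.0, 185.0], 0.95, 439), ([179.0, 174.0], 0.58, 488)]
scene brush_handle_end [([208.3, 155.4], 0.88), ([172.2, 132.6], 0.87)] M [([178.0, 171.0], 0.86, 478), ([209.0, 183.0], 0.77, 421)]
scene jug [([241.4, 282.5], 0.82)] M [([244.0, 267.0], 0.75, 2052)]
scene tumbler [([291.7, 230.2], 0.95)] M [([292.0, 214.0], 0.71, 1042), ([208.0, 184.0], 0.22, 481)]
top [505.7 -39.4 993.2] [ 0.1 -0.  -1. ]
top brush_center [([209.5, 221.9], 0.66), ([158.9, 234.6], 0.65)] M [([160.0, 234.0], 0.81, 301), ([213.0, 223.0], 0.46, 203)]
top brush_handle_end [([206.2, 222.8], 0.75), ([147.6, 237.7], 0.52)] M [([212.0, 222.0], 0.72, 180), ([164.0, 237.0], 0.56, 310)]
top jug [([304.6, 233.1], 0.56)] M [([306.0, 236.0], 0.93, 1213)]
top tumbler [([267.3, 163.5], 0.58)] M [([269.0, 160.0], 0.6, 539)]
wrist [125.3 541.2 373.1] [ 0.3 -0.1 -1. ]
wrist brush_center [] M []
wrist brush_handle_end [] M []
wrist jug [] M []
wrist tumbler [] M []
```

View pics/a.png

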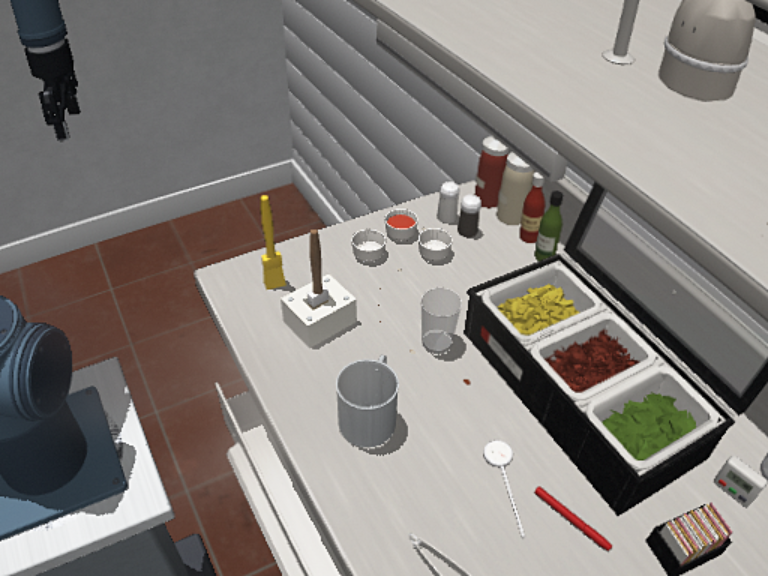

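View pics/b.png

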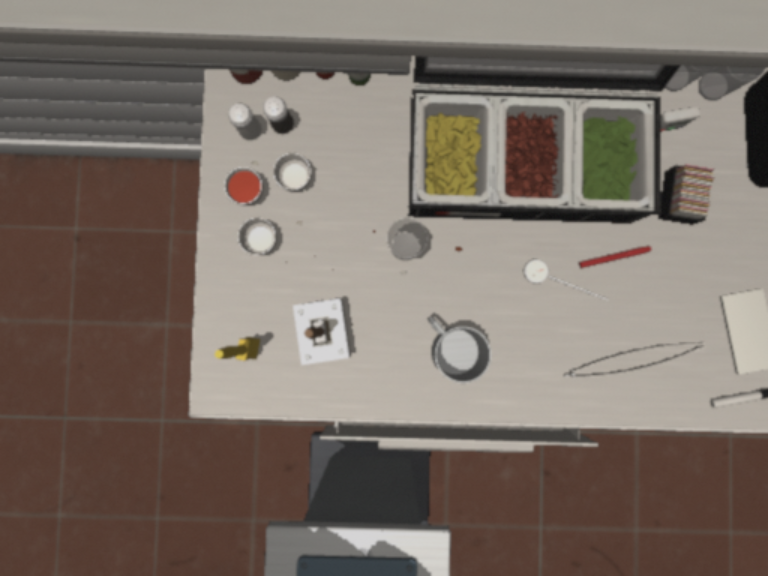

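The look-alikes are the yellow brush standing free (scene 179,170; top 159,235) and the brown-handled brush in the white block (scene 210,180; top 210,222). The second fits the description because it is wooden and in the stand. The jug is at top (306,235), with its handle toward the upper left. Next I'll enlarge to confirm and measure.

```bash
python3 - <<'E'
from h import *
np.set_printoptions(precision=1,suppress=True)
S=get_image("scene"); T=get_image("top")
he=tri([ray(S,(208.3,155.4)),ray(T,(206.2,222.8))]);print("handle end",he)
bc=tri([ray(S,(211,181.6)),ray(T,(209.5,221.9))]);print("center",bc)
print("jug origin S",atz(S,(241.4,282.5),0),"T",atz(T,(304.6,233.1),0))
print("tumbler S",atz(S,(291.7,230.2),0),"T",atz(T,(267.3,163.5),0))
# stand: white top face at z=56
for n,im,c in [("S",S,(212,205)),("T",T,(214,221))]:
    g=im["img"].astype(int); m=(g.min(2)>(205))&(g.max(2)-g.min(2)<12)
    print(n,g[int(c[1])+ (14 if n=="T" else 8),int(c[0])-10:int(c[0])+11:5].tolist(), g[250,215].tolist() )
# jug mask fit by silhouette: params x,y, yaw; handle as thin plate 36..78 from axis
mk={}
for n,im in (("scene",S),("top",T)):
    m=masks_of(n,"jug")[0]["pixels"]; mk[n]=m
th=np.linspace(0,2*np.pi,40)
def sil(im,x,y,a,hz0,hz1):
    out=np.zeros((384*4,512*4),np.uint8)
    pts=np.array([proj(im,(x+r*np.cos(t),y+r*np.sin(t),z)) for t in th for r,z in((43,0),(45,105))])
    cv2.fillConvexPoly(out,cv2.convexHull(np.round(pts*4+1.5).astype(np.int32)),1)
    u=np.array([np.cos(a),np.sin(a)]);v=np.array([-u[1],u[0]])
    H=np.array([proj(im,(x+u[0]*r+v[0]*w,y+u[1]*r+v[1]*w,z)) for r in(40,78) for w in(-6,6) for z in(hz0,hz1)])
    cv2.fillConvexPoly(out,cv2.convexHull(np.round(H*4+1.5).astype(np.int32)),1)
    return cv2.resize(out.astype(np.float32),(512,384),interpolation=cv2.INTER_AREA)
from scipy.optimize import minimize
def cost(p):return sum(np.abs(sil(im,p[0],p[1],np.radians(p[2]),p[3],p[4])-mk[n]).sum() for n,im in(("scene",S),("top",T)))
x0=atz(T,(304.6,233.1),0)[:2]
best=min((minimize(cost,[*x0,a,25,85],method="Nelder-Mead",options=dict(initial_simplex=[[*x0,a,25,85]]+[list(np.array([*x0,a,25,85])+d) for d in np.diag([8,8,20,8,8])])) for a in(20,50,80)),key=lambda r:r.fun)
print("jug fit",best.x,best.fun,{k:int(v.sum()) for k,v in mk.items()})
p=best.x
def crop(im,c,w,h,s):
    x,y=int(c[0]-w/2),int(c[1]-h/2);return cv2.resize(im["img"][y:y+h,x:x+w],None,fx=s,fy=s,interpolation=cv2.INTER_CUBIC)
a=crop(T,(214,221),64,48,6);b=crop(S,(210,185),64,48,6)
jt=T.copy();jt["img"]=T["img"].copy();js=S.copy();js["img"]=S["img"].copy()
c=crop(jt,(304,230),64,48,6);d=crop(js,(244,262),64,48,6)
def mark(c,im,cen,q):
    u=(proj(im,q)-[int(cen[0]-32),int(cen[1]-24)]+.5)*6; cv2.circle(c,tuple(int(v) for v in u),2,(255,0,0),-1)
for t in th:
    for cc,im,cen in((c,T,(304,230)),(d,S,(244,262))): mark(cc,im,cen,(p[0]+45*np.cos(t),p[1]+45*np.sin(t),105))
for cc,im,cen in((c,T,(304,230)),(d,S,(244,262))): mark(cc,im,cen,(p[0]+78*np.cos(np.radians(p[2])),p[1]+78*np.sin(np.radians(p[2])),65))
save("pics/c.png",np.vstack([np.hstack([a,b]),np.hstack([c,d])]))
E
```

```text
handle end (array([485.9,  68.7, 200.7]), [0.2639676490057058, 0.26396764900572917])
center (array([487.8,  71.9, 114.9]), [2.2138946723832627, 2.213894672383171])
jug origin S [ 454.5 -155.6    0. ] T [ 460.5 -164.3    0. ]
tumbler S [641.9 -74.3   0. ] T [642.6 -60.8   0. ]
S [[255, 254, 248], [91, 89, 86], [207, 204, 194], [132, 129, 123], [130, 128, 123]] [199, 195, 190]
T [[212, 211, 211], [213, 212, 213], [213, 213, 213], [214, 213, 214], [213, 213, 213]] [187, 179, 170]
jug fit [ 459.6 -158.9   42.1   41.2   73.8] 189.1875 {'scene': 2065, 'top': 1254}
```

View pics/c.png

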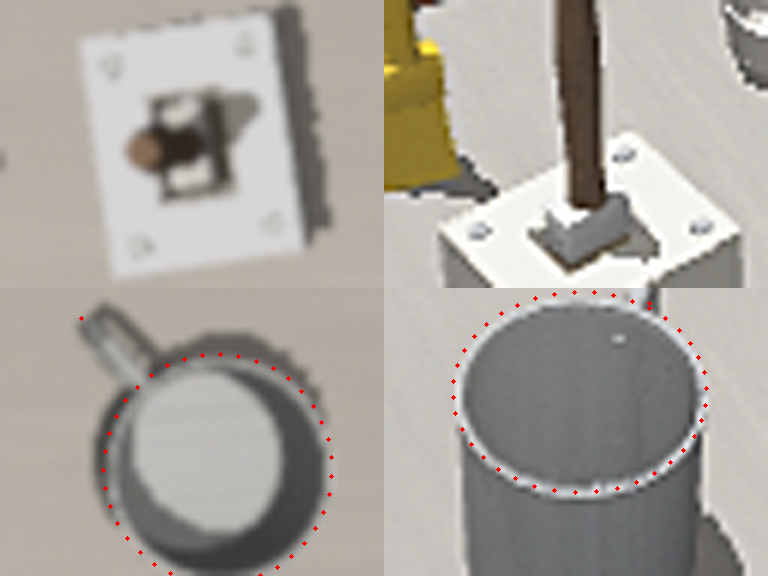

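The crop confirms the wooden brush in the white slot. The stand's long side runs about 8° off world x, and so does the brush width. The jug rim fit sits on the image, with the handle tip at crop (90,312), so its bearing is about 43–46°. Planning the approach.

```bash
cat >> h.py <<'E'
from scipy.spatial.transform import Rotation as R
def rot(yaw_y,tilt=0,lean=0):
    """tool down, tool y at heading yaw_y deg; top of the tool leaned by tilt toward heading lean"""
    y=np.array([np.cos(np.radians(yaw_y)),np.sin(np.radians(yaw_y)),0]);z=np.array([0,0,-1.]);x=np.cross(y,z)
    l=np.radians(lean);ax=np.cross([0,0,1],[np.cos(l),np.sin(l),0])
    return R.from_rotvec(ax*np.radians(tilt)).as_matrix()@np.column_stack([x,y,z])
def plan(p1,R1,n,p0=None,R0=None):
    s=observe()
    p0=np.array(s["tool_pos"]) if p0 is None else np.array(p0); R0=np.array(s["eef_rot"]) if R0 is None else R0
    rv=(R.from_matrix(R0.T@R1)).as_rotvec()
    t=[];Rc=R0
    for i in range(n):
        d=(np.array(p1)-p0)/n; t.append([round(float(v)/1000,4) for v in Rc.T@d]); Rc=Rc@R.from_rotvec(rv/n).as_matrix()
    print("travel",t,"\nturn each",np.round(np.degrees(rv)/n,2).tolist(),"n",n)
E
python3 - <<'E'
from h import *
np.set_printoptions(precision=3,suppress=True)
s=observe();Rm=np.array(s["eef_rot"]);print(Rm,s["tool_pos"])
print("heading tool y",np.degrees(np.arctan2(Rm[1,1],Rm[0,1])))
for h in(8.4,188.4):plan((455,69,245),rot(h),10)
E
```

```text
[[-0.932  0.363 -0.   ]
 [ 0.363  0.932 -0.   ]
 [ 0.    -0.    -1.   ]] [199.78  512.433 239.311]
heading tool y 68.69746936026962
travel [[-0.0399, -0.032, -0.0006], [-0.043, -0.0277, -0.0006], [-0.0457, -0.023, -0.0006], [-0.0479, -0.0181, -0.0006], [-0.0495, -0.0129, -0.0006], [-0.0506, -0.0077, -0.0006], [-0.0511, -0.0023, -0.0006], [-0.0511, 0.0031, -0.0006], [-0.0505, 0.0084, -0.0006], [-0.0493, 0.0137, -0.0006]] 
turn each [-0.0, 0.0, 6.03] n 10
travel [[-0.0399, -0.032, -0.0006], [-0.0324, -0.0396, -0.0006], [-0.0235, -0.0455, -0.0006], [-0.0135, -0.0493, -0.0006], [-0.003, -0.0511, -0.0006], [0.0077, -0.0506, -0.0006], [0.018, -0.0479, -0.0006], [0.0275, -0.0431, -0.0006], [0.0359, -0.0365, -0.0006], [0.0427, -0.0282, -0.0006]] 
turn each [-0.0, -0.0, -11.97] n 10
```

>>> play_rows --travel '[[-0.04,-0.032,0],[-0.043,-0.0277,0],[-0.0457,-0.023,0],[-0.0479,-0.0181,0],[-0.0495,-0.0129,0],[-0.0506,-0.0077,0],[-0.0511,-0.0023,0],[-0.0511,0.0031,0],[-0.0505,0.0084,0],[-0.0493,0.0137,0]]' --turn '[[0,0,6.03],[0,0,6.03],[0,0,6.03],[0,0,6.03],[0,0,6.03],[0,0,6.03],[0,0,6.03],[0,0,6.03],[0,0,6.03],[0,0,6.03]]' --grip '[1,1,1,1,1,1,1,1,1,1]'

```text
time_s: 2.8
tool_pos: [455.9, 67.3, 239.6]
eef_rot: [[-0.142, 0.99, 0.001], [0.99, 0.142, 0.0], [-0.0, 0.001, -1.0]]
ft_force: [-0.0, -0.4, 0.1]
opening: 85.6
gripper_force: 0.0
```

>>> play_rows --travel '[[0,0,0],[0,0,0]]' --turn '[[0,0,0],[0,0,0]]' --grip '[1,1]'

```text
time_s: 3.05
tool_pos: [454.8, 69.1, 239.1]
eef_rot: [[-0.146, 0.989, -0.001], [0.989, 0.146, 0.001], [0.001, -0.001, -1.0]]
ft_force: [-0.2, 0.7, -0.6]
opening: 85.0
gripper_force: 0.0
```

```bash
python3 - <<'E'
from h import *
np.set_printoptions(precision=1,suppress=True)
s=observe();print(s["tool_pos"],s["eef_rot"],s["joint_pos"])
W=get_image("wrist");print(W["pose"][:3,3],-W["pose"][:3,2])
for n in ["brush_handle_end","brush_center","jug"]:
    for q in spot_point("wrist",n): print(n,q["at"],q["conf"],atz(W,q["at"],{"b":202,"j":0}[n[0]] if n!="brush_center" else 104))
save("pics/d.png",W["img"])
S=get_image("scene")
for q in spot_point("scene","brush_handle_end"):print(q["at"],q["conf"],atz(S,q["at"],202))
E
```

```text
[454.8  69.1 239.1] [[-0.1  1.  -0. ]
 [ 1.   0.1  0. ]
 [ 0.  -0.  -1. ]] [ -5.3   5.5  99.5   0.   75.1 -13.7]
[443.3 147.9 373. ] [ 0.  -0.3 -1. ]
brush_handle_end [307.4, 229.8] 0.79 [486.8  70.7 202. ]
brush_center [277.0, 31.2] 0.68 [454.1 193.4 104. ]
jug [237.2, 308.8] 0.56 [ 462.5 -161.4    0. ]
[175.4, 129.4] 0.92 [455.6 197.4 202. ]
[209.9, 158.0] 0.83 [484.8  56.9 202. ]
```

View pics/d.png

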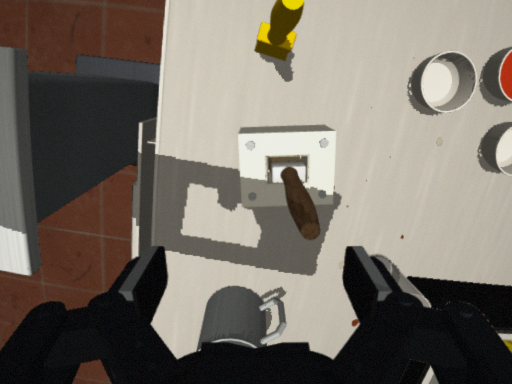

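The wrist view shows the handle tip at (308,232), the ferrule at about (290,175), the stand's near-level edge at (238,130)–(336,127), and the yellow brush well away at (283,30).

```bash
python3 - <<'E'
from h import *
np.set_printoptions(precision=1,suppress=True)
W=get_image("wrist")
print("ferrule top",atz(W,(289,170),74))
c=[atz(W,u,56) for u in((239,132),(335,130),(335,207),(241,207))]
print("stand corners",np.array(c)); print("centre",np.mean(c,0))
e=c[1]-c[0];print("long heading",np.degrees(np.arctan2(e[1],e[0])),np.linalg.norm(e)); e=c[2]-c[3];print(np.degrees(np.arctan2(e[1],e[0])),np.linalg.norm(e),np.linalg.norm(c[3]-c[0]))
for p in [(487,70,202),(487,70,74),(478,70,74)]: print(p,proj(W,p))
# jug fit for three pts
for q in spot_point("wrist","jug"): print(q)
print("handle tip candidates z60", atz(W,(282,320),60),atz(W,(283,300),90))
E
```

```text
ferrule top [488.3  75.3  74. ]
stand corners [[433.6 102.6  56. ]
 [529.9 119.5  56. ]
 [549.   37.1  56. ]
 [446.6  21.9  56. ]]
centre [489.8  70.3  56. ]
long heading 9.938991133729598 97.84913567678414
8.491330620375109 103.466791690859 81.78726255969288
(487, 70, 202) [307.1 231.9]
(487, 70, 74) [286.8 174.9]
(478, 70, 74) [277.9 173.6]
{'at': [234.8, 311.7], 'conf': 0.89}
handle tip candidates z60 [ 517.8 -120.3   60. ] [506.7 -67.   90. ]
```

>>> play_rows --travel '[[-0.0032,0.032,0],[0,0,0],[0,0,0.03],[0,0,0.03],[0,0,0.026],[0,0,0],[0,0,0],[0,0,0]]' --turn '[[0,0,0],[0,0,0],[0,0,0],[0,0,0],[0,0,0],[0,0,0],[0,0,0],[0,0,0]]' --grip '[1,1,1,1,1,1,0,-0.3]'

```text
time_s: 4.45
tool_pos: [488.1, 70.4, 154.7]
eef_rot: [[-0.146, 0.989, 0.002], [0.989, 0.146, -0.0], [-0.001, 0.002, -1.0]]
ft_force: [0.8, -0.3, 0.7]
opening: 52.0
gripper_force: 0.0
```

>>> play_rows --travel '[[0,0,0],[0,0,0],[0,0,0],[0,0,0],[0,0,0]]' --turn '[[0,0,0],[0,0,0],[0,0,0],[0,0,0],[0,0,0]]' --grip '[-1,-1,-1,-1,-1]'

```text
time_s: 5.08
tool_pos: [488.0, 70.4, 154.1]
eef_rot: [[-0.146, 0.989, 0.002], [0.989, 0.146, -0.0], [-0.0, 0.002, -1.0]]
ft_force: [-0.7, 0.2, 5.7]
opening: 16.5
gripper_force: 58.9
```

>>> play_rows --travel '[[0,0,-0.01],[0,0,-0.03],[0,0,-0.03],[0,0,-0.03],[0,0,-0.03],[0,0,-0.02],[0,0,0],[0,0,0]]' --turn '[[0,0,0],[0,0,0],[0,0,0],[0,0,0],[0,0,0],[0,0,0],[0,0,0],[0,0,0]]' --grip '[-1,-1,-1,-1,-1,-1,-1,-1]'

```text
time_s: 6.08
tool_pos: [486.7, 70.5, 302.3]
eef_rot: [[-0.146, 0.989, -0.002], [0.989, 0.146, 0.0], [0.0, -0.002, -1.0]]
ft_force: [-0.3, 0.1, -1.3]
opening: 16.9
gripper_force: 58.7
```

```bash
python3 - <<'E'
from h import *
np.set_printoptions(precision=1,suppress=True)
s=observe();print(s["tool_pos"],s["opening"])
S=get_image("scene");W=get_image("wrist");T=get_image("top")
for c in("scene","top","wrist"):
    for n in("brush_center","brush_handle_end","jug"):
        print(c,n,[(np.round(q["at"],1).tolist(),round(q["conf"],2)) for q in spot_point(c,n)])
for z in(0,98,196): 
    p=np.array(s["tool_pos"])+[0,0,-148+z];print(z,"expected S",proj(S,p),"W",proj(W,p))
b=cv2.resize(S["img"][90:250,140:330],None,fx=2.4,fy=2.4,interpolation=cv2.INTER_CUBIC)
save("pics/e.png",np.hstack([W["img"][:,100:400],b]) if b.shape[0]==384 else b)
E
```

```text
[486.7  70.5 302.3] 16.920698934737604
scene brush_center [([179.8, 161.7], 0.9), ([204.4, 135.4], 0.85)]
scene brush_handle_end [([173.9, 129.9], 0.62), ([205.4, 98.1], 0.59)]
scene jug [([242.4, 282.1], 0.59)]
top brush_center [([202.9, 223.8], 0.51)]
top brush_handle_end []
top jug [([303.1, 236.3], 0.96)]
wrist brush_center [([251.1, 215.6], 0.96), ([242.4, 41.5], 0.72)]
wrist brush_handle_end [([237.8, 15.5], 0.91), ([251.7, 329.1], 0.74)]
wrist jug []
0 expected S [209.2 169.9] W [255.4 175.3]
98 expected S [207.1 137. ] W [255.2 217. ]
196 expected S [204.8  99.7] W [254.7 329.2]
```

View pics/e.png

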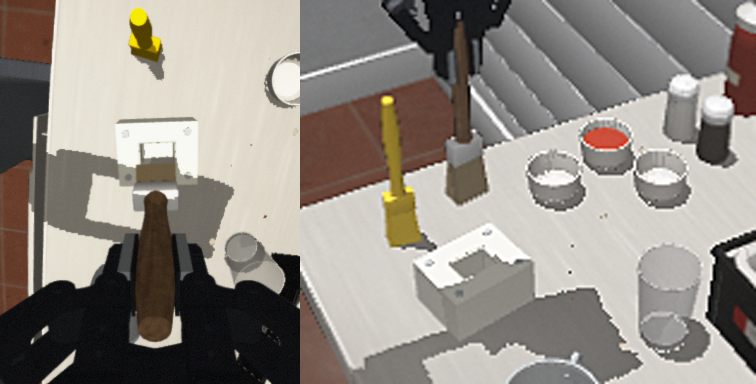

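The brush is held straight and out of the stand, centred at wrist (251,216), with its bottom where I expected it.

```bash
python3 - <<'E'
from h import *
plan((445,-173,300),rot(-46.5),8)
E
```

```text
travel [[-0.0293, -0.0097, 0.0004], [-0.0303, -0.0061, 0.0004], [-0.0308, -0.0024, 0.0004], [-0.0309, 0.0013, 0.0004], [-0.0305, 0.0049, 0.0004], [-0.0297, 0.0085, 0.0004], [-0.0285, 0.012, 0.0004], [-0.0268, 0.0153, 0.0004]] 
turn each [-0.0, 0.0, 6.86] n 8
```

>>> play_rows --travel '[[-0.0293,-0.0097,0.0],[-0.0303,-0.0061,0.0],[-0.0308,-0.0024,0.0],[-0.0309,0.0013,0.0],[-0.0305,0.0049,0.0],[-0.0297,0.0085,0.0],[-0.0285,0.012,0.0],[-0.0268,0.0153,0.0],[0,0,0],[0,0,0]]' --turn '[[0,0,6.86],[0,0,6.86],[0,0,6.86],[0,0,6.86],[0,0,6.86],[0,0,6.86],[0,0,6.86],[0,0,6.86],[0,0,0],[0,0,0]]' --grip '[-1,-1,-1,-1,-1,-1,-1,-1,-1,-1]'

```text
time_s: 7.92
tool_pos: [444.9, -172.6, 303.3]
eef_rot: [[0.724, 0.689, 0.0], [0.689, -0.724, 0.001], [0.0, -0.0, -1.0]]
ft_force: [0.1, 0.3, -0.5]
opening: 16.7
gripper_force: 58.8
```

```bash
python3 - <<'E'
from h import *
np.set_printoptions(precision=1,suppress=True)
s=observe();print(s["tool_pos"],s["joint_pos"]);Rm=s["eef_rot"];print(np.degrees(np.arctan2(Rm[1][1],Rm[0][1])))
W=get_image("wrist")
print([(q["at"],q["conf"],atz(W,q["at"],0)) for q in spot_point("wrist","jug")])
img=W["img"].copy()
j=(459.6,-158.9)
for t in np.linspace(0,2*np.pi,48):
    u=proj(W,(j[0]+45*np.cos(t),j[1]+45*np.sin(t),105));cv2.circle(img,tuple(int(round(v)) for v in u),1,(255,0,0),-1)
for a,col in((42,(255,0,0)),(46,(0,255,0))):
    u=proj(W,(j[0]+78*np.cos(np.radians(a)),j[1]+78*np.sin(np.radians(a)),60));cv2.circle(img,tuple(int(round(v)) for v in u),2,col,-1)
save("pics/f.png",cv2.resize(img,(768,576)))
E
```

```text
[ 444.9 -172.6  303.3] [-34.7   5.   91.    0.   84.   11.8]
-46.42580265996717
[([257.9, 133.1], 0.65, array([ 460.5, -163.9,    0. ]))]
```

View pics/f.png

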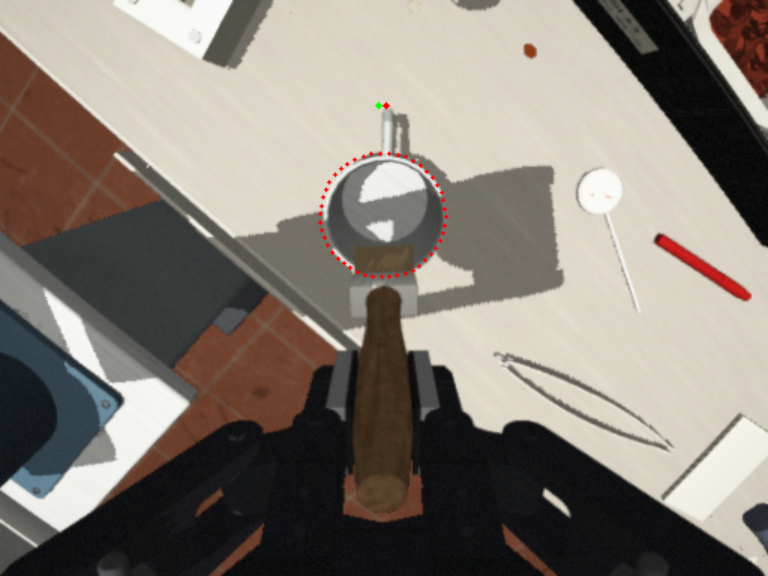

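The jug's handle tip is at zoomed (388,112), almost straight above the rim centre at (386,215). I'll refit the centre and bearing with this view and plan the descent.

```bash
cat > fit.py <<'E'
from h import *
from scipy.optimize import minimize
th=np.linspace(0,2*np.pi,40)
def sil(im,x,y,a,hz0,hz1):
    out=np.zeros((384*4,512*4),np.uint8)
    pts=np.array([proj(im,(x+r*np.cos(t),y+r*np.sin(t),z)) for t in th for r,z in((43,0),(45,105))])
    cv2.fillConvexPoly(out,cv2.convexHull(np.round(pts*4+1.5).astype(np.int32)),1)
    u=np.array([np.cos(a),np.sin(a)]);v=np.array([-u[1],u[0]])
    H=np.array([proj(im,(x+u[0]*r+v[0]*w,y+u[1]*r+v[1]*w,z)) for r in(40,78) for w in(-5,5) for z in(hz0,hz1)])
    cv2.fillConvexPoly(out,cv2.convexHull(np.round(H*4+1.5).astype(np.int32)),1)
    return cv2.resize(out.astype(np.float32),(512,384),interpolation=cv2.INTER_AREA)
def fit(cams,rowmax={}):
    D=[]
    for c in cams:
        im=get_image(c); M=masks_of(c,"jug")
        if not M: print("none",c);continue
        w=np.ones((384,512));w[rowmax.get(c,384):]=0
        D.append((im,M[0]["pixels"],w))
    def cost(p):return sum((w*np.abs(sil(im,p[0],p[1],np.radians(p[2]),p[3],p[4])-m)).sum()/m.sum() for im,m,w in D)
    x0=np.array([460,-160,44,30,85.])
    r=minimize(cost,x0,method="Nelder-Mead",options=dict(initial_simplex=[x0]+[x0+d for d in np.diag([8,8,12,8,8])],maxiter=400))
    print(cams,np.round(r.x,1),round(r.fun,3)); return r.x
E
python3 - <<'E'
from fit import *
fit(["wrist"],{"wrist":158});fit(["scene"]);fit(["wrist","scene"],{"wrist":158})
E
```

```text
['wrist'] [ 459.1 -161.4   42.2   38.2   80.7] 0.026
['scene'] [ 460.  -158.3   42.9   42.2   71.3] 0.167
['wrist', 'scene'] [ 459.2 -161.    41.7   40.    71.9] 0.249
```

```bash
cat > wp.py <<'E'
from h import *
J=np.array([459.3,-160.5]);B=42.5;TH=29.;L=148.;BR=23.
u=np.array([np.cos(np.radians(B)),np.sin(np.radians(B)),0]);t=np.radians(TH)
ax=-np.sin(t)*u+np.array([0,0,np.cos(t)])
F=np.array([*J,5+11.5*np.sin(t)])+BR*u+L*ax
RT=rot(B-90,TH,B+180)
def W(a,d): return F+a*ax+d*u
E
python3 - <<'E'
from wp import *
print(F,W(130,10),RT.round(3))
plan(W(130,10),RT,6)
plan(W(25,8),RT,4,W(130,10),RT);plan(W(1,0),RT,3,W(25,8),RT)
E
```

```text
[ 423.35638519 -193.43625476  140.01902729] [ 384.26206962 -229.25959484  253.71958922] [[ 0.645  0.676  0.357]
 [ 0.591 -0.737  0.328]
 [ 0.485  0.    -0.875]]
travel [[-0.0138, -0.0002, 0.0083], [-0.0145, -0.0001, 0.0071], [-0.015, -0.0001, 0.0058], [-0.0155, -0.0, 0.0045], [-0.0158, 0.0, 0.0032], [-0.016, 0.0, 0.0019]] 
turn each [-0.04, 4.83, 0.17] n 6
travel [[-0.0004, 0.0, 0.026], [-0.0004, 0.0, 0.026], [-0.0004, 0.0, 0.026], [-0.0004, 0.0, 0.026]] 
turn each [0.0, 0.0, 0.0] n 4
travel [[-0.0023, -0.0, 0.0067], [-0.0023, -0.0, 0.0067], [-0.0023, -0.0, 0.0067]] 
turn each [0.0, 0.0, 0.0] n 3
```

>>> play_rows --travel '[[-0.0138,0,0.0083],[-0.0145,0,0.0071],[-0.015,0,0.0058],[-0.0155,0,0.0045],[-0.0158,0,0.0032],[-0.016,0,0.0019],[0,0,0],[0,0,0]]' --turn '[[0,4.83,0.17],[0,4.83,0.17],[0,4.83,0.17],[0,4.83,0.17],[0,4.83,0.17],[0,4.83,0.17],[0,0,0],[0,0,0]]' --grip '[-1,-1,-1,-1,-1,-1,-1,-1]'

```text
time_s: 9.43
tool_pos: [384.5, -229.9, 254.1]
eef_rot: [[0.647, 0.676, 0.354], [0.59, -0.737, 0.329], [0.484, -0.004, -0.875]]
ft_force: [-0.1, 0.9, -0.9]
opening: 16.8
gripper_force: 58.7
```

```bash
python3 - <<'E'
from wp import *
np.set_printoptions(precision=1,suppress=True)
s=observe();p=np.array(s["tool_pos"]);Rm=np.array(s["eef_rot"]);print(p-W(130,10),Rm,s["joint_pos"])
S=get_image("scene");Wr=get_image("wrist")
b=[p+Rm[:,2]*k for k in(148,50,-48)]
print("expected S",[proj(S,q) for q in b],"W",[proj(Wr,q) for q in b])
for c in("scene","wrist"):
    for n in("brush_center","brush_handle_end"):print(c,n,[(np.round(q["at"],1).tolist(),round(q["conf"],2)) for q in spot_point(c,n)])
plan(W(25,8),RT,6)
E
```

```text
[ 0.2 -0.6  0.3] [[ 0.6  0.7  0.4]
 [ 0.6 -0.7  0.3]
 [ 0.5 -0.  -0.9]] [-67.6   3.9 105.5  27.2  82.5 -26.5]
expected S [array([239.5, 260.1]), array([230.7, 251.1]), array([219.8, 239.8])] W [array([254.6, 175.1]), array([254.5, 216.8]), array([254.1, 328.7])]
scene brush_center [([230.2, 250.8], 0.67)]
scene brush_handle_end []
wrist brush_center [([252.8, 219.8], 0.56), ([290.8, 47.2], 0.32)]
wrist brush_handle_end []
travel [[-0.0004, 0.0, 0.0174], [-0.0004, 0.0, 0.0174], [-0.0004, 0.0, 0.0174], [-0.0004, -0.0, 0.0174], [-0.0004, -0.0, 0.0174], [-0.0004, -0.0, 0.0174]] 
turn each [-0.04, 0.01, 0.0] n 6
```

>>> play_rows --travel '[[-0.0004,0,0.0174],[-0.0004,0,0.0174],[-0.0004,0,0.0174],[-0.0004,0,0.0174],[-0.0004,0,0.0174],[-0.0004,0,0.0174],[0,0,0],[0,0,0]]' --turn '[[0,0,0],[0,0,0],[0,0,0],[0,0,0],[0,0,0],[0,0,0],[0,0,0],[0,0,0]]' --grip '[-1,-1,-1,-1,-1,-1,-1,-1]'

```text
time_s: 10.72
tool_pos: [420.0, -196.9, 161.8]
eef_rot: [[0.645, 0.677, 0.355], [0.591, -0.736, 0.33], [0.484, -0.004, -0.875]]
ft_force: [-0.7, -0.1, -1.4]
opening: 17.0
gripper_force: 58.7
```

```bash
python3 - <<'E'
from wp import *
np.set_printoptions(precision=1,suppress=True)
s=observe();print(np.array(s["tool_pos"])-W(25,8),s["ft_force"])
plan(W(1,0),RT,4)
Wr=get_image("wrist");S=get_image("scene")
a=Wr["img"][20:260,130:390];b=S["img"][200:320,185:315]
save("pics/g.png",np.hstack([cv2.resize(a,(400,370)),cv2.resize(b,(400,370),interpolation=cv2.INTER_CUBIC)]))
E
```

```text
[-0.3 -0.7 -0.1] [-0.7 -0.1 -1.4]
travel [[-0.0016, -0.0001, 0.0051], [-0.0016, -0.0001, 0.0051], [-0.0016, -0.0001, 0.0051], [-0.0016, -0.0001, 0.0051]] 
turn each [-0.05, 0.01, -0.01] n 4
```

View pics/g.png

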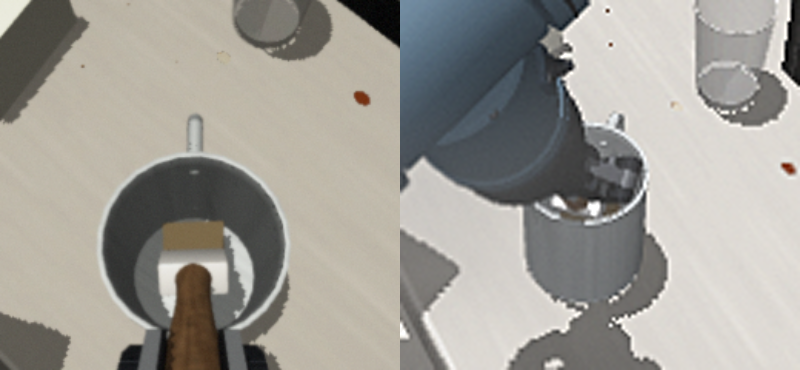

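The brush is inside the jug and centred. The bristles are at left-panel (193,237), the rim centre is at x≈194 and the jug handle at (195,115).

>>> play_rows --travel '[[-0.0016,0,0.0051],[-0.0016,0,0.0051],[-0.0016,0,0.0051],[-0.0016,0,0.0051],[0,0,0],[0,0,0]]' --turn '[[0,0,0],[0,0,0],[0,0,0],[0,0,0],[0,0,0],[0,0,0]]' --grip '[-1,-1,-1,-1,-1,-1]'

```text
time_s: 11.58
tool_pos: [422.9, -193.8, 140.2]
eef_rot: [[0.646, 0.676, 0.355], [0.59, -0.737, 0.33], [0.485, -0.004, -0.875]]
ft_force: [0.1, 0.5, 0.8]
opening: 16.7
gripper_force: 58.8
```

>>> play_rows --travel '[[0,0,0.0015],[0,0,0]]' --turn '[[0,0,0],[0,0,0]]' --grip '[-1,-1]'

```text
time_s: 11.82
tool_pos: [423.7, -194.1, 139.9]
eef_rot: [[0.645, 0.676, 0.355], [0.591, -0.737, 0.329], [0.484, -0.002, -0.875]]
ft_force: [-3.9, -2.1, 9.4]
opening: 16.8
gripper_force: 60.0
```

The bristles are on the floor, with a light upward force. Next I'll lean the handle toward the rim, pivoting about the bristle end.

>>> play_rows --travel '[[-0.0015,0,0],[-0.0015,0,0],[0,0,0]]' --turn '[[0,0.6,0],[0,0.6,0],[0,0,0]]' --grip '[-1,-1,-1]'

```text
time_s: 12.2
tool_pos: [421.9, -196.1, 138.3]
eef_rot: [[0.638, 0.675, 0.369], [0.583, -0.737, 0.341], [0.503, -0.002, -0.864]]
ft_force: [-2.0, -2.4, 6.6]
opening: 16.7
gripper_force: 59.6
```

>>> play_rows --travel '[[-0.0012,0,0],[0,0,0]]' --turn '[[0,0.5,0],[0,0,0]]' --grip '[-1,-1]'

```text
time_s: 12.45
tool_pos: [421.2, -196.8, 137.8]
eef_rot: [[0.635, 0.675, 0.375], [0.58, -0.737, 0.346], [0.51, -0.002, -0.86]]
ft_force: [-2.6, -2.1, 7.1]
opening: 17.0
gripper_force: 59.7
```

>>> play_rows --travel '[[-0.0012,0,0],[0,0,0]]' --turn '[[0,0.5,0],[0,0,0]]' --grip '[-1,-1]'

```text
time_s: 12.7
tool_pos: [420.6, -196.8, 136.9]
eef_rot: [[0.632, 0.675, 0.381], [0.576, -0.737, 0.352], [0.519, -0.003, -0.855]]
ft_force: [1.1, -0.4, 5.9]
opening: 16.8
gripper_force: 59.3
```

>>> play_rows --travel '[[-0.0012,0,0],[0,0,0]]' --turn '[[0,0.5,0],[0,0,0]]' --grip '[-1,-1]'

```text
time_s: 12.95
tool_pos: [419.9, -197.2, 136.5]
eef_rot: [[0.628, 0.675, 0.387], [0.573, -0.737, 0.358], [0.527, -0.003, -0.85]]
ft_force: [1.4, -0.3, 6.9]
opening: 16.7
gripper_force: 59.4
```

```bash
python3 - <<'E'
from h import *
np.set_printoptions(precision=1,suppress=True)
Wr=get_image("wrist");S=get_image("scene")
a=Wr["img"][20:320,100:420];b=S["img"][200:320,185:315]
save("pics/i.png",np.hstack([cv2.resize(a,(400,375)),cv2.resize(b,(400,375),interpolation=cv2.INTER_CUBIC)]))
E
```

```text
(no output)
```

View pics/i.png

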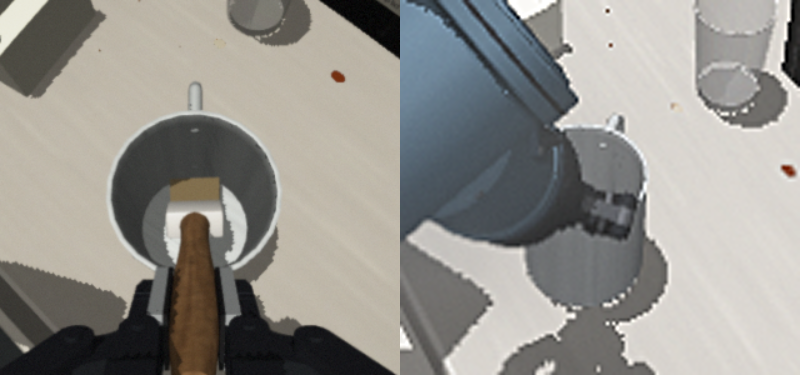

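Aligned and close to the rim. Releasing gently.

>>> play_rows --travel '[[0,0,0],[0,0,0],[0,0,0],[0,0,0],[0,0,0]]' --turn '[[0,0,0],[0,0,0],[0,0,0],[0,0,0],[0,0,0]]' --grip '[-0.55,-0.45,-0.3,0,0]'

```text
time_s: 13.68
tool_pos: [419.1, -197.0, 135.6]
eef_rot: [[0.629, 0.676, 0.384], [0.574, -0.737, 0.358], [0.525, -0.005, -0.851]]
ft_force: [-0.6, -0.9, -0.2]
opening: 42.9
gripper_force: 0.0
```

```bash
python3 - <<'E'
from h import *
Wr=get_image("wrist")
save("pics/j.png",Wr["img"])
E
```

```text
(no output)
```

View pics/j.png

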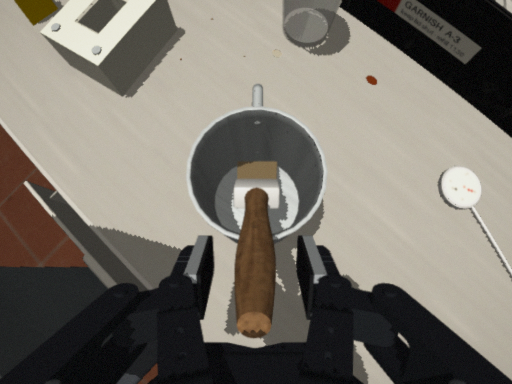

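The brush is released and resting on the rim at about (257,235), directly opposite the jug handle at (258,90), and the jaws are clear on both sides. Backing off along the tool axis.

>>> play_rows --travel '[[0,0,-0.01],[0,0,-0.02],[0,0,-0.03],[0,0,-0.03],[0,0,-0.03],[0,0,-0.03],[0,0,0],[0,0,0],[0,0,0],[0,0,0]]' --turn '[[0,0,0],[0,0,0],[0,0,0],[0,0,0],[0,0,0],[0,0,0],[0,0,0],[0,0,0],[0,0,0],[0,0,0]]' --grip '[0,0,0,0,0,0,0,0,0,0]'

```text
time_s: 14.98
tool_pos: [361.5, -250.0, 262.7]
eef_rot: [[0.629, 0.677, 0.384], [0.573, -0.736, 0.359], [0.526, -0.006, -0.851]]
ft_force: [0.2, -0.3, 0.3]
opening: 42.3
gripper_force: 0.0
```

```bash
python3 - <<'E'
from h import *
np.set_printoptions(precision=1,suppress=True)
s=observe();print(s["tool_pos"],s["ft_force"])
Wr=get_image("wrist");T=get_image("top");S=get_image("scene")
R_={}
for c,im in(("wrist",Wr),("top",T),("scene",S)):
    for n in("brush_center","brush_handle_end","jug"):print(c,n,[(np.round(q["at"],1).tolist(),round(q["conf"],2)) for q in spot_point(c,n)])
t=T["img"][190:290,250:350]
save("pics/k.png",np.hstack([Wr["img"],np.vstack([cv2.resize(t,(280,192)),cv2.resize(S["img"][200:320,165:340],(280,192))])]))
E
```

```text
[ 361.5 -250.   262.7] [ 0.2 -0.3  0.3]
wrist brush_center [([256.4, 158.2], 0.87)]
wrist brush_handle_end [([256.0, 192.2], 0.95)]
wrist jug [([257.1, 164.8], 0.74)]
top brush_center [([161.8, 235.3], 0.87), ([316.8, 244.3], 0.71)]
top brush_handle_end [([337.2, 265.6], 0.92), ([147.8, 238.7], 0.76)]
top jug [([300.0, 233.6], 0.87)]
scene brush_center [([238.3, 266.2], 0.57), ([178.6, 163.4], 0.49)]
scene brush_handle_end [([227.7, 262.2], 0.57), ([176.8, 129.4], 0.44)]
scene jug [([245.6, 282.0], 0.95)]
```

View pics/k.png

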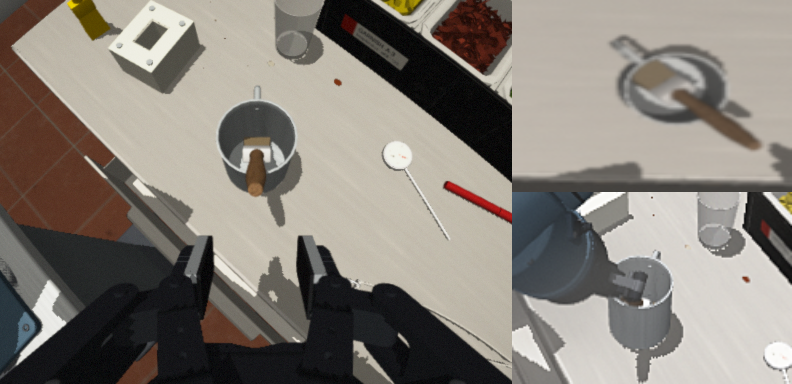

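The brush leans on the rim opposite the jug handle, the jug is still upright in place, the tumbler is undisturbed and the gripper is clear. Handing in.

```bash
python3 -c "
from rig import hand_in
print(hand_in())"
```

```text
the job is handed in; nothing more can be done
None
```

I handed the job in at about 15 s: the brush stands bristles down on the jug floor with its handle leaning on the rim opposite the jug's handle, the jug stayed upright about where it was, and the tumbler was not touched.

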